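Nip up the clamp screw of a tile press stand with the long arm of the hex key

TASK

The big hex key was left with its long arm in the stiff clamp screw of the green column stand. Draw it out, flip it while you hold it and put its short arm fully into the same screw with the long arm level and out to the right (as seen from the robot), without turning the screw any other way. Let go of it, push the long arm down until the screw comes up tight against its stop, and leave the key in the screw.

Things in the scene. Friction and masses are not known exactly. Their poses are not given: they have to be found in the camera images.
- hex_key: Large steel L-shaped hex key, 16 mm across flats (18 mm wide), 0.35 kg. Origin: centre of the bend. +x along the long arm (tip at 190 mm), +y along the short arm (tip at 75 mm). At the start level, long arm 26 mm deep in the screw, short arm to the left, its bend on a T-shaped post (top 60 mm wide, 12 mm thick): draw out 35 to 50 mm, then lift clear. Mass centre 70 mm along the long arm. The small key does not fit.
- short_tip (a point): Centre of the end face of the hex key's short arm; axes as the key's. To be pushed to the bottom of the socket, about 26 mm past its mouth (the bend is then about 48 mm in front of the mouth), long arm level to the right: key +x along socket -y. When let go there it stays in, drooping: the bend sinks about 10 mm, the long arm slopes a few degrees.
- socket (a point): Mouth centre of the screw's hexagon socket, 170 mm above the bench, on the fixed green column stand. +x points into the socket, away from the robot; +y left, +z up. Head 46 mm across, standing 30 mm out of a clamp block 60 mm wide whose top is 30 mm above the axis. Mouth countersunk 5 mm wider all round, narrowing over 8 mm to 18 mm across flats (two flats level); 30 mm deep.
- clamp_screw (a joint): Screw angle, rad: 0 at the start, grows as it tightens (clockwise seen from the robot: an arm pointing right goes down), firm stop at 0.5; cannot go below 0. Stiff, 0.6 N m: about 6 N pressed down 105 mm out on the long arm, whose top there ends about 85 mm below the screw axis (arm sloping about 38 degrees, with the play). Stays where left.

How it is judged:
By the outcome, as a careful person would: the job done as asked, in the order asked, and still so for the second after the job is handed in, with the robot touching nothing.
It also fails if it takes over 51 s, if anything falls off the work surface, if the arm or the gripper's body presses on something with over 40 N, if the wrist force passes 120 N, or if a joint passes its speed limit or range.

ROBOT

A 6-joint arm with a two-finger parallel gripper is mounted at the origin on the work surface. World frame = base frame: x ahead of the robot, y to its left, z up, the work surface at z = 0. Lengths are in m, angles in rad, forces in N, time in s.
With the tool pointing down it reaches from about 0.375 to 0.9 m from the base axis. Payload 3.1 kg.
Tool frame: the origin (TCP) lies on the centre line of the jaws, within the pads' length; the fingertips stand robot.finger_overhang ahead of it and the grasp point (between the pads) lies 2 mm behind it (robot.finger_overhang is the distance from the TCP to the fingertips, in m); z points along the fingers, y is the direction in which the jaws open and shut (so a half turn about z gives the same grasp; the last joint's range is limited). The gripper opens to 87 mm and grips with 3 to 60 N. Pads are 19 mm wide; open, the fingers measure 117 mm over their backs; the gripper's body (75 mm by 190 mm) begins 51 mm behind the grasp point.
Start: joints at [1.135, 0.527, 1.433, -0, 1.181, -0.178], TCP at [0.159, 0.604, 0.24] pointing down, gripper open.
Joint ranges: [-3.08, 3.08], [-0.75, 2.2], [0.22, 2.44], [-1.43, 4.57], [0, 2.65], [-2.85, 2.85]. Speed limits (rad/s): [2.79, 2.79, 3.14, 3.14, 3.14, 3.14].

INTERFACE

Orientations are given as a unit quaternion [x, y, z, w].
In Python, from rig import robot gives the robot as it stands. The module is installed in compiled form; this text tells all that it offers.
- The arm moves only by the tool step_arm, never from a script. Its arguments are lists of equal length, an entry for each row: "slide": the shift along the tool's x, y, z in mm, a list of three; "twist": the turn about the tool's z in degrees. A call has 1 to 20 rows; each row shifts and turns the commanded pose from where the row before left it, along the tool's axes as they then stand; what a row does not reach is not made up. A row lasts 1/12 s, in which the tool goes at most 41.7 mm and 7.16 degrees, less where a joint would pass 70% of its speed; a pose out of reach is approached as far as the arm can. A call is refused whole if a number of a shift passes 41.7 or a number of a turn 7.16, either way. A call with a gripper value outside its range is refused whole. "jaw" is the finger opening in mm, from 0 to 87, set as the call begins (left out, the last holds). The fingers move at their own pace and stop on an object; "force" is the grip in N (left out, the last holds). Time passes only in rows, so rows that do not move let the fingers close. It gives the time, the measured TCP pose, the force and the opening at its end, in the units of the state.
- robot.get_obs(): the state, without advancing time (a new reading comes with each control period).
- robot.camera(name): name is "scene" or "top" or "wrist"; returns a dict with "color" (420x560x3 uint8, blue, green, red), "depth" (420x560 float32, m along the optical axis (not along the pixel's ray), 0 where there is no reading), "camera_matrix" (3x3 intrinsics, pixels), "k1" (the pictures are not rectified: a ray, as slopes to the right and down, at radius r is drawn at 1 + k1 r^2 times it, then the intrinsics apply), "origin" and "orientation" of the camera in the world. Camera axes: x right, y down, z forward; pixel columns grow to the right and rows downward; lengths in m; the calibration is good to about 2 mm. A picture is of the moment at which its call begins.
- robot.hand_in(): hands the job in, once; it reports no verdict.
The state is a dict: "time": time; "q": joint angles; "joint_velocities": joint speeds; "joint_torque": joint torques, N m; "position": TCP position; "tool_rot": TCP orientation; "ft_force": force on the tool from outside, world axes, zero at the start; "moment": the same for the moment, N m; "grip_width": finger opening in m.
Only numpy, scipy, OpenCV 4.12 (cv2) and the standard library are available. Lean on these libraries where they do the work, as an engineer would, in place of code of your own. Each camera call takes 0.05 s, during which the arm holds its last target.

## Working session

There is one attempt and no reset: what is moved stays moved. The work goes in short steps, Python scripts to look and compute and a tool call to move; the robot and the scene stay as the last step left them, time stands still between calls to the robot, and variables do not carry over. Pictures are saved under pics/ and viewed, and the job is handed in when it is done.

Besides the shell and the picture viewer there is one more tool, called after "Call:" by a JSON object that holds its "name" and its "arguments", one argument or row to a line. step_arm: Moves the arm, as the interface text tells. Its arguments: {"type":"object","properties":{"slide":{"type":"array","items":{"type":"array","items":{"type":"number"}}},"twist":{"type":"array","items":{"type":"number"}},"jaw":{"type":"number"},"force":{"type":"number"}},"required":["slide","twist"]}

```bash
ls; mkdir -p pics
python3 - <<'E'
from rig import robot
import cv2
o=robot.get_obs(); print(o); print(robot.finger_overhang)
for n in ["scene","top","wrist"]:
    c=robot.camera(n); cv2.imwrite(f"pics/{n}0.png",c["color"]); print(n,c["camera_matrix"],c["k1"],c["origin"],c["orientation"])
    import numpy as np; np.savez(f"pics/{n}0.npz",**c)
E
```

```text
pics
{'time': 0.0, 'q': array([ 1.13552111e+00,  5.28475202e-01,  1.43391157e+00,  4.91600364e-06,
        1.18140123e+00, -1.78485525e-01]), 'joint_velocities': array([-0.00164734, -0.00037685,  0.00060669,  0.00071972, -0.0014043 ,
       -0.00056407]), 'joint_torque': array([ 7.93291038e-04, -4.40044284e+01, -1.76590240e+01,  6.32014289e-02,
        5.82166028e-02, -1.61484295e-04]), 'position': array([0.15839537, 0.60386796, 0.23856311]), 'tool_rot': array([ 1.28043218e-01,  9.91767982e-01, -1.04570440e-03, -3.33758879e-04]), 'ft_force': array([-0.02247541,  0.05438291,  0.1582411 ]), 'moment': array([-0.02782465, -0.04596811, -0.01803908]), 'grip_width': 0.08687167742764812}
0.017
scene [[422.55043736   0.         282.64802601]
 [  0.         422.55043736 211.14222935]
 [  0.           0.           1.        ]] -0.055111488095959005 [ 0.81390812 -0.15858102  0.77150025] [ 0.89324545  0.3446258  -0.10476359 -0.26901711]
top [[488.19559808   0.         276.10468373]
 [  0.         488.19559808 209.78877068]
 [  0.           0.           1.        ]] -0.07375188113089938 [0.45953344 0.10160065 0.85428802] [-0.70010516  0.70716778 -0.0732013   0.06639321]
wrist [[320.74873203   0.         284.36555415]
 [  0.         320.74873203 211.44877716]
 [  0.           0.           1.        ]] -0.055307394615410704 [0.07899765 0.62532331 0.38175515] [0.78245146 0.60431231 0.09093206 0.1196148 ]
```

View pics/scene0.png

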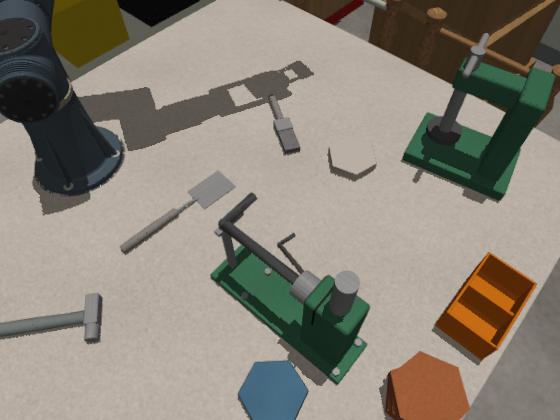

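View pics/top0.png

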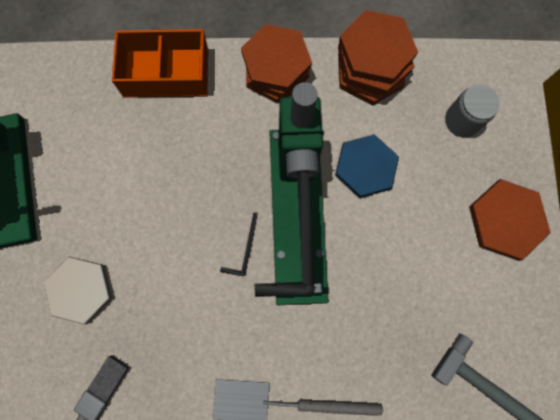

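View pics/wrist0.png

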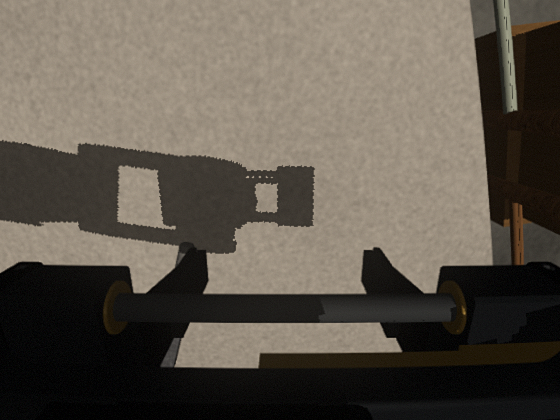

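```bash
cat > h.py <<'E'
import numpy as np, cv2
from scipy.spatial.transform import Rotation as R
def norm(c,uv):
    K=c["camera_matrix"];k=float(c["k1"])
    return cv2.undistortPoints(np.asarray(uv,float).reshape(-1,1,2),K,np.array([k,0,0,0.])).reshape(-1,2)
def ray(c,uv):
    n=norm(c,uv); d=np.c_[n,np.ones(len(n))]
    return R.from_quat(c["orientation"]).apply(d)   # scaled so depth=1
def onz(c,uv,z):
    d=ray(c,uv); o=np.asarray(c["origin"]); return o+d*((z-o[2])/d[:,2])[:,None]
def cloud(c):
    h,w=c["depth"].shape; v,u=np.mgrid[:h,:w]
    d=ray(c,np.c_[u.ravel(),v.ravel()]); return (np.asarray(c["origin"])+d*c["depth"].reshape(-1,1)).reshape(h,w,3)
def proj(c,p):
    q=R.from_quat(c["orientation"]).inv().apply(np.atleast_2d(p)-c["origin"]); n=q[:,:2]/q[:,2:]
    n=n*(1+float(c["k1"])*(n**2).sum(1))[:,None]; K=c["camera_matrix"]
    return n*[K[0,0],K[1,1]]+[K[0,2],K[1,2]]
E
python3 - <<'E'
from h import *
c=dict(np.load("pics/top0.npz")); P=cloud(c); I=c["color"]
for uv in [(305,200),(307,230),(309,260),(313,288),(280,290),(260,290),(303,160),(303,140),(300,130),(305,100),(285,215),(310,295),(243,200)]:
    print(uv,P[uv[1],uv[0]].round(4),I[uv[1],uv[0]])
s=I[60:320,200:400]; cv2.imwrite("pics/topc.png",cv2.resize(s,None,fx=3,fy=3,interpolation=cv2.INTER_CUBIC)[:600] if 0 else cv2.resize(s,(460,598),interpolation=cv2.INTER_CUBIC))
c=dict(np.load("pics/scene0.npz"));I=c["color"];cv2.imwrite("pics/scc.png",cv2.resize(I[180:390,195:385],None,fx=2.8,fy=2.8,interpolation=cv2.INTER_CUBIC))
E
```

```text
(305, 200) [0.6087 0.0532 0.1786] [43 42 42]
(307, 230) [0.4595 0.1016 0.8543] [38 39 38]
(309, 260) [0.5235 0.0496 0.1791] [34 33 33]
(313, 288) [0.4851 0.0448 0.177 ] [35 34 33]
(280, 290) [0.4828 0.0902 0.178 ] [49 49 47]
(260, 290) [0.4831 0.1176 0.1787] [43 42 41]
(303, 160) [0.6634 0.0557 0.193 ] [111 110 108]
(303, 140) [0.6906 0.0555 0.2002] [49 75 29]
(300, 130) [0.7059 0.0594 0.199 ] [45 68 26]
(305, 100) [0.7158 0.0574 0.2794] [106 105 103]
(285, 215) [0.6183 0.0771 0.0144] [49 73 29]
(310, 295) [0.4794 0.0366 0.0161] [20 29 12]
(243, 200) [0.6488 0.1514 0.0013] [143 155 164]
```

View pics/topc.png

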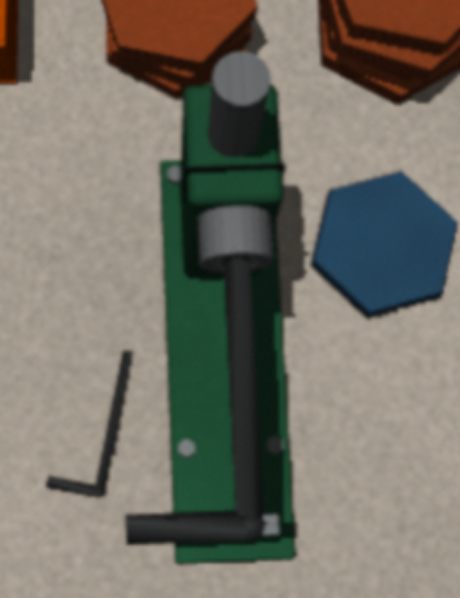

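View pics/scc.png

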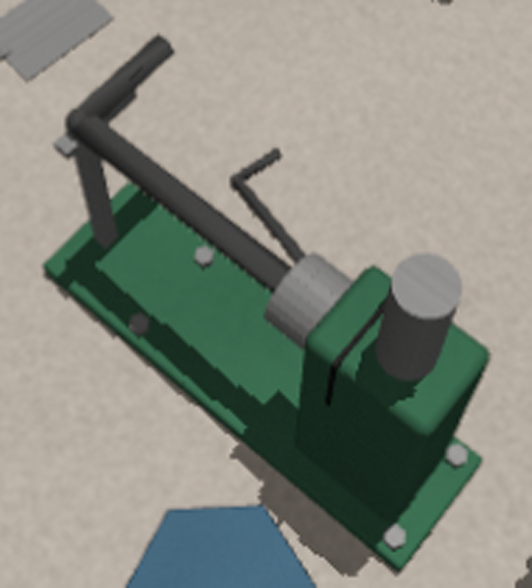

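Run:
```python
from h import *
c=dict(np.load("pics/top0.npz")); P=cloud(c); I=c["color"].astype(int); D=c["depth"]
dark=(I.max(2)<75)&(I.max(2)-I.min(2)<12)
v,u=np.mgrid[:420,:560]
key=dark&(D>0)&(P[...,2]>.165)&(P[...,2]<.185)&(u>230)&(u<340)&(v>150)&(v<310)
X=P[key]; print(len(X), X.min(0),X.max(0))
# long arm: per x bin midpoint y, edges
L=[]
for x in np.arange(.51,.64,.01):
    s=X[(abs(X[:,0]-x)<.005)]; s=s[(s[:,1]<.08)]
    L.append((x,(s[:,1].min()+s[:,1].max())/2,np.ptp(s[:,1]),s[:,2].max()))
L=np.array(L);print(L.round(4))
p=np.polyfit(L[:,0],L[:,1],1);print("long",p,np.degrees(np.arctan(p[0])))
S=[]
for y in np.arange(.07,.12,.01):
    s=X[(abs(X[:,1]-y)<.005)]; s=s[s[:,0]<.5]
    S.append((y,(s[:,0].min()+s[:,0].max())/2,np.ptp(s[:,0])))
S=np.array(S);print(S.round(4)); print("short",np.polyfit(S[:,0],S[:,1],1), X[:,1].max(),X[:,0].min())
# gray head
g=(I.max(2)>80)&(I.max(2)-I.min(2)<8)&(D>0)&(P[...,2]>.17)&(P[...,2]<.21)&(u>270)&(u<330)&(v>140)&(v<190)
G=P[g];print("head",len(G),G.min(0).round(4),G.max(0).round(4))
for x in np.arange(.635,.68,.005):
    s=G[abs(G[:,0]-x)<.0025]
    if len(s): print(x.round(3),len(s),s[:,1].min().round(4),s[:,1].max().round(4),s[:,2].max().round(4))
gr=(I[...,1]-I[...,2]>10)&(D>0)&(P[...,2]>.19)&(P[...,2]<.21)&(v>80)&(v<160)&(u>250)&(u<340)
G=P[gr];print("block",G.min(0).round(4),G.max(0).round(4))
for x in np.arange(.675,.74,.005):
    s=G[abs(G[:,0]-x)<.0025]
    if len(s):print(x.round(3),s[:,1].min().round(4),s[:,1].max().round(4))
# stand base edges
gr=(I[...,1]-I[...,2]>8)&(D>0)&(P[...,2]>.008)&(P[...,2]<.022)
G=P[gr&(u>240)&(u<340)]
for x in np.arange(.48,.66,.02):
    s=G[abs(G[:,0]-x)<.004]; print(x.round(3),np.percentile(s[:,1],[0.5,99.5]).round(4))
```

```text
2189 [0.4751515 0.0275897 0.1650302] [0.68326683 0.12459677 0.18498365]
[[0.51   0.0514 0.0152 0.1819]
 [0.52   0.0514 0.0156 0.1814]
 [0.53   0.0512 0.0154 0.18  ]
 [0.54   0.0522 0.0154 0.1808]
 [0.55   0.0521 0.0156 0.181 ]
 [0.56   0.0519 0.0157 0.1804]
 [0.57   0.0529 0.0157 0.1812]
 [0.58   0.0529 0.0158 0.1805]
 [0.59   0.0532 0.0144 0.181 ]
 [0.6    0.0536 0.0158 0.1798]
 [0.61   0.0536 0.0158 0.18  ]
 [0.62   0.054  0.0147 0.1801]
 [0.63   0.0544 0.0159 0.1798]]
long [0.02676341 0.03742175] 1.5330647419154868
[[0.07   0.4843 0.0165]
 [0.08   0.4844 0.0165]
 [0.09   0.4844 0.0166]
 [0.1    0.4845 0.0166]
 [0.11   0.4839 0.0152]]
short [-0.00545033  0.48479737] 0.12459677060709048 0.4751514982143459
head 440 [0.6497 0.0422 0.181 ] [0.6794 0.075  0.1951]
0.65 33 0.0445 0.074 0.1946
0.655 77 0.0428 0.0739 0.1945
0.66 82 0.0427 0.0738 0.1951
0.665 76 0.0425 0.0738 0.195
0.67 78 0.0425 0.075 0.1942
0.675 77 0.0422 0.0749 0.1948
0.68 17 0.0481 0.0722 0.1947
block [0.679  0.0279 0.1903] [0.7569 0.0873 0.2054]
0.68 0.0298 0.0838
0.685 0.0284 0.0852
0.69 0.0283 0.0851
0.695 0.0279 0.085
0.7 0.0281 0.0865
0.705 0.0294 0.0862
0.71 0.0289 0.0862
0.715 0.0304 0.0862
0.72 0.0302 0.0861
0.725 0.0316 0.0861
0.73 0.0315 0.0873
0.735 0.0312 0.0873
0.48 [0.0073 0.0931]
0.5 [0.0084 0.0941]
0.52 [0.0081 0.0956]
0.54 [0.0091 0.0954]
0.56 [0.0101 0.0969]
0.58 [0.0097 0.0967]
0.6 [0.0105 0.0983]
0.62 [0.012  0.0981]
0.64 [0.0115 0.0982]
0.66 [0.0126 0.0995]
```

Call:
{"name": "step_arm", "arguments": {
  "slide": [
    [0, 0, 0],
    [0, 0, 0],
    [0, 0, 0],
    [0, 0, 0]
  ],
  "twist": [-5.5, -5.5, -5.4, 0]
}}

```text
time: 0.48
position: [0.1586, 0.6042, 0.2391]
tool_rot: [-0.016, 1.0, -0.0, -0.0]
ft_force: [0.6, 0.1, 0.8]
grip_width: 0.0872
```

Call:
{"name": "step_arm", "arguments": {
  "slide": [
    [-10, -14, 0],
    [-20, -30, 0],
    [-22, -32, 0],
    [-22, -32, 0],
    [-22, -32, 0],
    [-22, -32, 0],
    [-22, -32, 0],
    [-22, -32, 0],
    [-22, -32, 0],
    [-22, -32, 0],
    [-22, -32, 0],
    [-22, -32, 0],
    [-22, -32, 0],
    [-22, -32, 0],
    [-22, -32, 0],
    [-22, -32, 0],
    [-20, -31, 0],
    [-18, -26, 0],
    [-8, -14.5, 0],
    [0, 0, 0]
  ],
  "twist": [0, 0, 0, 0, 0, 0, 0, 0, 0, 0, 0, 0, 0, 0, 0, 0, 0, 0, 0, 0],
  "jaw": 60
}}

```text
time: 2.15
position: [0.5613, 0.0495, 0.2394]
tool_rot: [-0.012, 1.0, -0.0, 0.001]
ft_force: [-0.3, 0.9, -0.2]
grip_width: 0.06
```

Run:
```python
from rig import robot
from h import *
o=robot.get_obs(); print(o["time"],o["position"],o["tool_rot"],o["ft_force"],o["q"])
M=R.from_quat(o["tool_rot"]).as_matrix(); print(M.round(4))
for n in ["wrist","top"]:
    c=robot.camera(n); cv2.imwrite(f"pics/{n}1.png",c["color"]); np.savez(f"pics/{n}1.npz",**c)
c=dict(np.load("pics/wrist1.npz"));
print(proj(c,[[.4845,.05,.178],[.56,.0524,.178],[.6485,.0548,.17],[.6485,.0548,.193]]))
```

```text
2.15 [0.56128407 0.0494746  0.23941158] [-1.18736325e-02  9.99929013e-01 -4.88625415e-04  8.64454682e-04] [-0.25435114  0.86326982 -0.18850148] [-1.09979031e-01  4.44151455e-01  1.59045600e+00 -8.50392380e-04
  1.10515047e+00 -1.70414206e+00]
[[-0.9997 -0.0237  0.0017]
 [-0.0237  0.9997 -0.001 ]
 [-0.0017 -0.001  -1.    ]]
[[287.9147897  121.19575485]
 [288.34052166 235.56435616]
 [288.05333461 335.19962314]
 [288.35543662 355.9315997 ]]
```

View pics/wrist1.png

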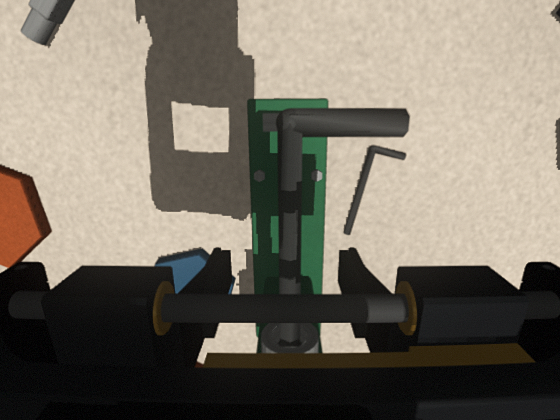

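Run:
```python
from rig import robot
from h import *
o=robot.get_obs(); print(o["position"])
c=dict(np.load("pics/wrist1.npz")); P=cloud(c); I=c["color"].astype(int); D=c["depth"]
v,u=np.mgrid[:420,:560]
k=(D>0)&(P[...,2]>.167)&(P[...,2]<.186)&(u>250)&(u<430)&(v>90)&(v<290)
X=P[k];print(len(X),X.min(0),X.max(0))
L=[]
for x in np.arange(.50,.58,.01):
    s=X[abs(X[:,0]-x)<.005];s=s[s[:,1]<.08]
    if len(s): L.append((x,s[:,1].min(),s[:,1].max(),(s[:,1].min()+s[:,1].max())/2,np.median(s[:,2])))
L=np.array(L);print(L.round(4));print(np.polyfit(L[:,0],L[:,3],1))
for y in np.arange(.07,.12,.01):
    s=X[abs(X[:,1]-y)<.005]
    if len(s): print(y.round(3),s[:,0].min().round(4),s[:,0].max().round(4),((s[:,0].min()+s[:,0].max())/2).round(4))
# base
g=(D>0)&(I[...,1]-I[...,2]>8)&(P[...,2]>.008)&(P[...,2]<.022)
for x in np.arange(.48,.6,.02):
    s=P[g&(abs(P[...,0]-x)<.004)]
    print(x.round(3),np.percentile(s[:,1],[0.5,99.5]).round(4))
c=dict(np.load("pics/top1.npz"));P=cloud(c);I=c["color"];print(proj(c,o["position"]))
```

```text
[0.55825235 0.0528135  0.23910336]
7231 [0.47423581 0.04174903 0.16704102] [0.60534136 0.12588443 0.17858469]
[[0.5    0.0434 0.0592 0.0513 0.1748]
 [0.51   0.0435 0.0595 0.0515 0.1747]
 [0.52   0.0437 0.0599 0.0518 0.1748]
 [0.53   0.0446 0.0596 0.0521 0.1747]
 [0.54   0.0448 0.06   0.0524 0.1747]
 [0.55   0.045  0.0604 0.0527 0.1745]
 [0.56   0.0451 0.0608 0.053  0.1744]
 [0.57   0.0453 0.0612 0.0532 0.1744]]
[0.02881384 0.03683842]
0.07 0.4765 0.4944 0.4855
0.08 0.4762 0.4934 0.4848
0.09 0.4759 0.4932 0.4846
0.1 0.4756 0.4929 0.4842
0.11 0.4746 0.4931 0.4839
0.48 [0.0072 0.0482]
0.5 [0.0081 0.0387]
0.52 [0.008  0.0963]
0.54 [0.0091 0.0962]
0.56 [0.0099 0.0978]
0.58 [0.0101 0.0975]
[[309.32712315 228.31273909]]
```

Call:
{"name": "step_arm", "arguments": {
  "slide": [
    [0, 0, 10],
    [0, 0, 15],
    [0, 0, 16],
    [0, 0, 15],
    [0, 0, 10],
    [0, 0, 5],
    [0, 0, 0],
    [0, 0, 0],
    [0, 0, 0]
  ],
  "twist": [0, 0, 0, 0, 0, 0, 0, 0, 0]
}}

```text
time: 3.0
position: [0.5596, 0.0528, 0.1692]
tool_rot: [-0.015, 1.0, -0.0, 0.001]
ft_force: [0.6, -0.4, 1.0]
grip_width: 0.0602
```

Call:
{"name": "step_arm", "arguments": {
  "slide": [
    [0, 0, 0],
    [0, 0, 0],
    [0, 0, 0],
    [0, 0, 0],
    [0, 0, 0],
    [0, 0, 0],
    [0, 0, 0]
  ],
  "twist": [0, 0, 0, 0, 0, 0, 0],
  "jaw": 5,
  "force": 50
}}

```text
time: 3.58
position: [0.5591, 0.0525, 0.1686]
tool_rot: [-0.015, 1.0, 0.0, 0.0]
ft_force: [0.7, -0.7, -0.6]
grip_width: 0.0211
```

Run:
```python
from rig import robot
from h import *
o=robot.get_obs(); print(o["time"],o["position"],o["ft_force"],o["moment"],o["grip_width"],o["tool_rot"])
c=robot.camera("wrist"); cv2.imwrite("pics/wrist2.png",c["color"]); np.savez("pics/wrist2.npz",**c)
```

```text
3.5833 [0.55912715 0.05250762 0.16857078] [ 0.66564589 -0.73316379 -0.62438741] [-0.01234763  0.04073701 -0.00658211] 0.0211382378979724 [-1.46740511e-02  9.99892330e-01  1.27550989e-05  1.85605365e-05]
```

View pics/wrist2.png

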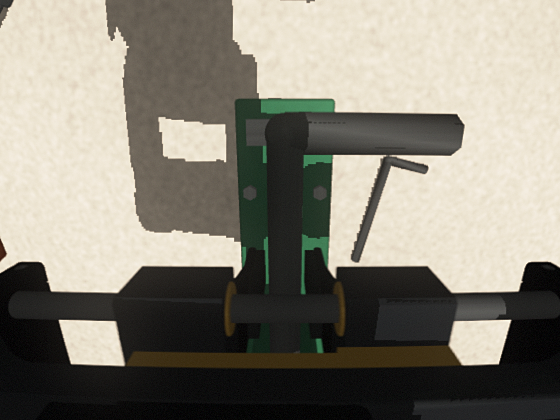

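Call:
{"name": "step_arm", "arguments": {
  "slide": [
    [0, 0, 0],
    [0, 0, 0],
    [0, 0, 0],
    [0, 0, 0]
  ],
  "twist": [0, 0, 0, 0]
}}

```text
time: 3.97
position: [0.5591, 0.0525, 0.1685]
tool_rot: [-0.015, 1.0, 0.0, -0.0]
ft_force: [-0.4, 0.6, 0.7]
grip_width: 0.017
```

Call:
{"name": "step_arm", "arguments": {
  "slide": [
    [4, 0, 0],
    [8, 0, 0],
    [10, 0, 0],
    [10, 0, 0],
    [8, 0, 0],
    [5, 0, 0],
    [0, 0, 0],
    [0, 0, 0]
  ],
  "twist": [0, 0, 0, 0, 0, 0, 0, 0]
}}

```text
time: 4.63
position: [0.5117, 0.0513, 0.1684]
tool_rot: [-0.015, 1.0, 0.0, -0.002]
ft_force: [-3.8, 0.5, 3.2]
grip_width: 0.0169
```

Run:
```python
from rig import robot
from h import *
o=robot.get_obs(); print(o["time"],o["position"],o["ft_force"],o["moment"],o["grip_width"],o["tool_rot"])
c=robot.camera("scene"); cv2.imwrite("pics/scene3.png",c["color"][150:400,150:450].repeat(2,0).repeat(2,1)); np.savez("pics/scene3.npz",**c)
```

```text
4.6333 [0.51172162 0.05133358 0.16843092] [-3.78250462  0.47857198  3.20538267] [-0.08539016  0.79024795 -0.05031617] 0.016914137334397155 [-1.48663709e-02  9.99886414e-01  1.24281520e-04 -2.47674474e-03]
```

View pics/scene3.png

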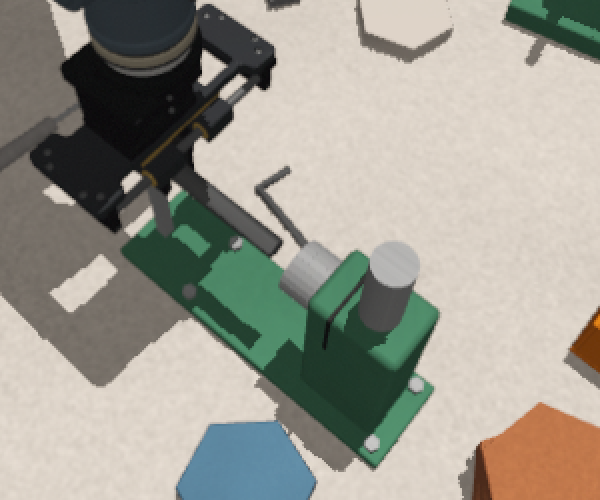

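Call:
{"name": "step_arm", "arguments": {
  "slide": [
    [0, 0, -5],
    [0, 0, -10],
    [0, 0, -20],
    [0, 0, -20],
    [0, 0, -20],
    [0, 0, -10],
    [0, 0, -5],
    [0, 0, 0],
    [0, 0, 0]
  ],
  "twist": [0, 0, 0, 0, 0, 0, 0, 0, 0],
  "force": 58
}}

```text
time: 5.43
position: [0.5138, 0.0513, 0.2581]
tool_rot: [-0.015, 1.0, 0.0, -0.0]
ft_force: [0.1, 0.2, -4.1]
grip_width: 0.0171
```

Call:
{"name": "step_arm", "arguments": {
  "slide": [
    [0, 0, 0],
    [0, 0, 0],
    [0, 0, 0],
    [0, 0, 0],
    [0, 0, 0],
    [0, 0, 0],
    [0, 0, 0],
    [0, 0, 0],
    [0, 0, 0],
    [0, 0, 0],
    [0, 0, 0],
    [0, 0, 0],
    [0, 0, 0],
    [0, 0, 0],
    [0, 0, 0],
    [0, 0, 0],
    [0, 0, 0],
    [0, 0, 0],
    [0, 0, 0]
  ],
  "twist": [3, 5, 6, 6, 6, 6, 6, 6, 6, 6, 6, 6, 6, 6, 6, 4, 0, 0, 0]
}}

```text
time: 7.02
position: [0.5136, 0.0512, 0.2577]
tool_rot: [0.696, 0.718, -0.001, -0.001]
ft_force: [0.3, 0.2, -3.7]
grip_width: 0.0167
```

Run:
```python
from rig import robot
from h import *
o=robot.get_obs(); print(o["time"],o["position"],o["ft_force"],o["moment"],o["grip_width"],o["tool_rot"],o["q"])
M=R.from_quat(o["tool_rot"]).as_matrix(); print(M.round(4))
for n in ["scene","top","wrist"]:
    c=robot.camera(n); cv2.imwrite(f"pics/{n}4.png",c["color"]); np.savez(f"pics/{n}4.npz",**c)
```

```text
7.0167 [0.51364864 0.05123625 0.25771281] [ 0.27410371  0.23692462 -3.74102424] [-0.15947531  0.09051183 -0.04136792] 0.016681438223073893 [ 6.96086233e-01  7.17957573e-01 -5.70395414e-04 -7.44707094e-04] [-1.17304723e-01  3.58969319e-01  1.67988870e+00 -2.08503337e-06
  1.10461074e+00 -1.48235776e-01]
[[-3.090e-02  9.995e-01 -1.900e-03]
 [ 9.995e-01  3.090e-02  2.000e-04]
 [ 3.000e-04 -1.900e-03 -1.000e+00]]
```

View pics/scene4.png

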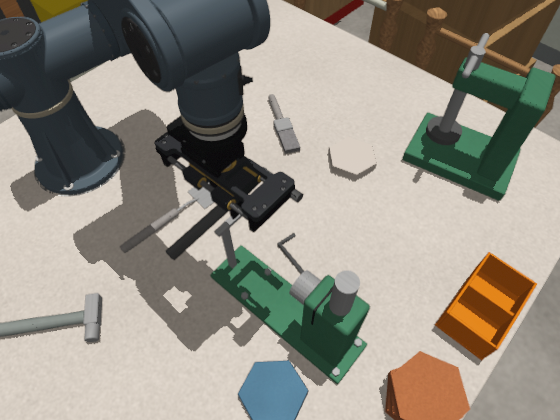

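View pics/top4.png

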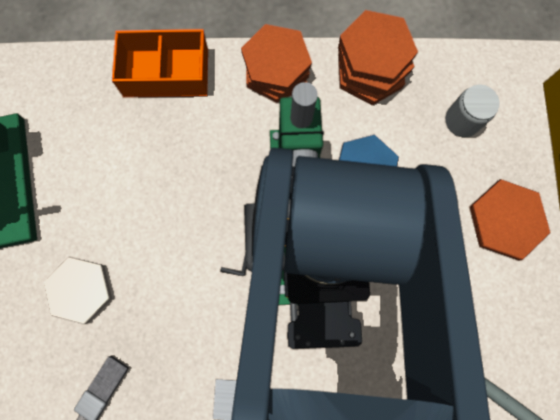

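View pics/wrist4.png

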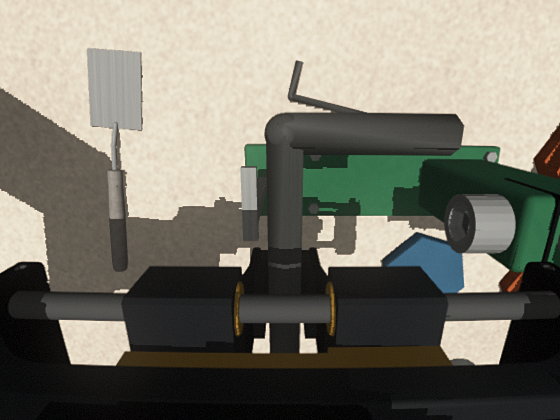

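```bash
cat > meas.py <<'E'
from h import *
def key(c,o):
    P=cloud(c);D=c["depth"];v,u=np.mgrid[:420,:560]
    M=R.from_quat(o["tool_rot"]).as_matrix(); Q=(P-o["position"])@M   # tool frame: x ~ +world y, y ~ world x, z down
    k=(D>0)&(abs(Q[...,2])<.03)&(u>225)&(u<470)&(v>90)&(v<260)
    X=Q[k]
    S=[];
    for y in np.arange(.015,.065,.01):
        s=X[abs(X[:,1]-y)<.005]; s=s[(s[:,0]>.05)]
        S.append((y,s[:,0].min(),s[:,0].max(),(s[:,0].min()+s[:,0].max())/2,np.percentile(s[:,2],3)))
    S=np.array(S);print("short (tool y; xmin xmax mid ztop)\n",S.round(4)); f=np.polyfit(S[:,0],S[:,3],1); fz=np.polyfit(S[:,0],S[:,4],1); print("x fit",f,"z fit",fz, "tip y",X[X[:,0]>.06][:,1].max())
    L=[]
    for x in np.arange(.03,.065,.01):
        s=X[abs(X[:,0]-x)<.005]; s=s[abs(s[:,1])<.014]
        L.append((x,s[:,1].min(),s[:,1].max(),(s[:,1].min()+s[:,1].max())/2,np.percentile(s[:,2],3)))
    print("long (tool x; ymin ymax mid ztop)\n",np.array(L).round(4))
E
python3 - <<'E'
from meas import *
from rig import robot
o=robot.get_obs(); c=dict(np.load("pics/wrist4.npz")); key(c,o)
I=c["color"];cv2.imwrite("pics/w4c.png",cv2.resize(I[90:290,380:560],None,fx=3,fy=3,interpolation=cv2.INTER_CUBIC))
P=cloud(c)
for uv in [(462,222),(450,222),(474,205),(462,200),(462,246),(470,222),(490,200),(500,220)]: print(uv,P[uv[1],uv[0]].round(4),I[uv[1],uv[0]])
E
```

```text
short (tool y; xmin xmax mid ztop)
 [[ 0.015   0.0644  0.0821  0.0733 -0.0081]
 [ 0.025   0.0644  0.0822  0.0733 -0.008 ]
 [ 0.035   0.0645  0.0823  0.0734 -0.008 ]
 [ 0.045   0.0645  0.0824  0.0735 -0.008 ]
 [ 0.055   0.0642  0.0825  0.0733 -0.008 ]]
x fit [0.00324387 0.07322351] z fit [ 0.00142134 -0.00805501] tip y 0.07606203183077444
long (tool x; ymin ymax mid ztop)
 [[ 0.03   -0.0078  0.0077 -0.0001 -0.0086]
 [ 0.04   -0.0082  0.0079 -0.0001 -0.0084]
 [ 0.05   -0.008   0.0078 -0.0001 -0.0085]
 [ 0.06   -0.0082  0.0139  0.0028 -0.0088]]
(462, 222) [0.6578 0.0539 0.1595] [47 48 49]
(450, 222) [0.651  0.0517 0.1538] [83 88 87]
(474, 205) [0.6511 0.0744 0.1813] [122 125 126]
(462, 200) [0.6492 0.0744 0.1679] [38 39 39]
(462, 246) [0.6508 0.0404 0.1776] [45 44 47]
(470, 222) [0.6497 0.0618 0.1829] [44 44 46]
(490, 200) [0.666  0.0772 0.1761] [113 118 119]
(500, 220) [0.6684 0.0658 0.1885] [154 161 159]
```

View pics/w4c.png

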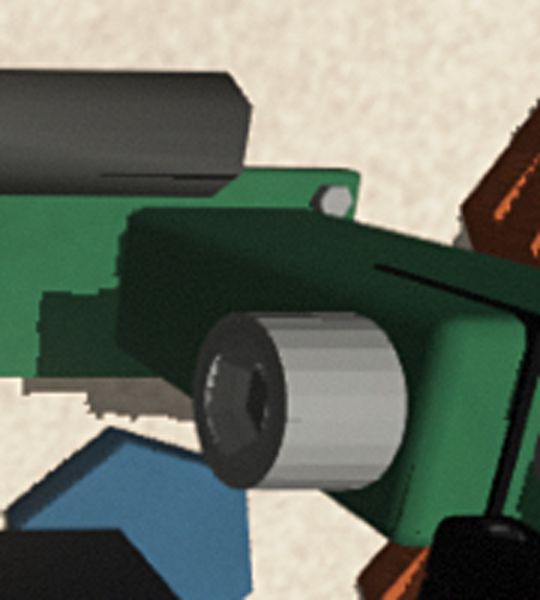

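Run:
```python
from meas import *
c=dict(np.load("pics/wrist4.npz")); P=cloud(c);D=c["depth"];v,u=np.mgrid[:420,:560]
k=(D>0)&(u>435)&(u<480)&(v>185)&(v<258)&(P[...,0]>.645)&(P[...,0]<.654)&(P[...,2]>.12)
X=P[k];print(len(X),np.percentile(X,[1,50,99],axis=0).round(4))
# head sides cylinder fit in y,z
k=(D>0)&(u>440)&(u<520)&(v>185)&(v<262)&(P[...,0]>.655)&(P[...,0]<.676)&(P[...,2]>.15)
X=P[k]; th=np.radians(1.7)
a=X[:,1]-np.tan(th)*(X[:,0]-.6495)
from scipy.optimize import least_squares
r=least_squares(lambda p: np.hypot(a-p[0],X[:,2]-p[1])-.023,[.055,.17],loss="soft_l1",f_scale=.001);print(len(X),r.x,np.median(abs(r.fun)))
c=dict(np.load("pics/top0.npz")); P=cloud(c);I=c["color"].astype(int)
g=(I.max(2)-I.min(2)<8)&(c["depth"]>0)&(P[...,2]>.15)&(P[...,2]<.21)&(u>280)&(u<330)&(v>140)&(v<190)&(P[...,0]>.652)&(P[...,0]<.676)
X=P[g];a=X[:,1]-np.tan(th)*(X[:,0]-.6495)
r=least_squares(lambda p: np.hypot(a-p[0],X[:,2]-p[1])-.023,[.055,.17],loss="soft_l1",f_scale=.001);print(len(X),r.x,np.median(abs(r.fun)))
```

```text
1473 [[0.6485 0.0343 0.1473]
 [0.6501 0.0576 0.1728]
 [0.6539 0.0786 0.1912]]
1847 [0.05573865 0.1680439 ] 0.0004392855340569317
527 [0.05492601 0.16981478] 0.0005983984898373963
```

Call:
{"name": "step_arm", "arguments": {
  "slide": [
    [-6, 4, 0],
    [-13, 8, 0],
    [-15, 9, 0],
    [-15, 9, 0],
    [-13, 8, 0],
    [-8, 6, 0],
    [-3, 2, 0],
    [0, 0, 0]
  ],
  "twist": [0, 0, 0, 0, 0, 0, 0, 0]
}}

```text
time: 7.83
position: [0.563, -0.0218, 0.2583]
tool_rot: [0.697, 0.717, 0.0, -0.0]
ft_force: [-0.6, 0.2, -3.5]
grip_width: 0.0171
```

Call:
{"name": "step_arm", "arguments": {
  "slide": [
    [0, 0, 8],
    [0, 0, 15],
    [0, 0, 18],
    [0, 0, 18],
    [0, 0, 15],
    [0, 0, 10],
    [0, 0, 4],
    [0, 0, 0],
    [0, 0, 0],
    [0, 0, 0]
  ],
  "twist": [0, 0, 0, 0, 0, 0, 0, 0, 0, 0]
}}

```text
time: 8.67
position: [0.563, -0.0204, 0.1715]
tool_rot: [0.697, 0.718, 0.001, 0.001]
ft_force: [0.1, 0.6, -2.6]
grip_width: 0.017
```

Run:
```python
from rig import robot
from meas import *
o=robot.get_obs(); print(o["time"],o["position"],o["ft_force"],o["moment"],o["grip_width"],o["tool_rot"],o["q"])
for n in ["scene","wrist"]:
    c=robot.camera(n); np.savez(f"pics/{n}5.npz",**c)
    cv2.imwrite(f"pics/{n}5.png",c["color"] if n=="wrist" else cv2.resize(c["color"][150:400,150:450],None,fx=2,fy=2))
key(c,o)
P=cloud(c);D=c["depth"];v,u=np.mgrid[:420,:560]
from scipy.optimize import least_squares
k=(D>0)&(P[...,0]>.655)&(P[...,0]<.676)&(P[...,2]>.15)&(P[...,2]<.2)&(P[...,1]>.02)&(P[...,1]<.09)
X=P[k]; a=X[:,1]-np.tan(np.radians(1.7))*(X[:,0]-.6495)
r=least_squares(lambda p: np.hypot(a-p[0],X[:,2]-p[1])-.023,[.055,.17],loss="soft_l1",f_scale=.001);print(len(X),r.x,np.median(abs(r.fun)))
```

```text
8.6667 [ 0.56300938 -0.02040275  0.17147932] [ 0.10896349  0.62691576 -2.62398078] [-0.14460541  0.06943198 -0.04459088] 0.016971950430303417 [6.96543637e-01 7.17513657e-01 5.62110579e-04 8.93210460e-04] [-2.34574207e-01  5.33852719e-01  1.65688769e+00  6.67434112e-05
  9.48742219e-01 -2.64270233e-01]
short (tool y; xmin xmax mid ztop)
 [[ 0.015   0.0642  0.082   0.0731 -0.0083]
 [ 0.025   0.0643  0.0821  0.0732 -0.0083]
 [ 0.035   0.0644  0.0822  0.0733 -0.0084]
 [ 0.045   0.0645  0.0823  0.0734 -0.0083]
 [ 0.055   0.0641  0.0824  0.0733 -0.0084]]
x fit [0.00472749 0.0730794 ] z fit [-0.00163909 -0.00825793] tip y 0.09257619736592357
long (tool x; ymin ymax mid ztop)
 [[ 0.03   -0.008   0.0078 -0.0001 -0.0086]
 [ 0.04   -0.008   0.008  -0.     -0.0086]
 [ 0.05   -0.0079  0.0079  0.     -0.0086]
 [ 0.06   -0.0081  0.014   0.0029 -0.0086]]
4858 [0.05551309 0.16823326] 0.00047848623226927345
```

View pics/scene5.png

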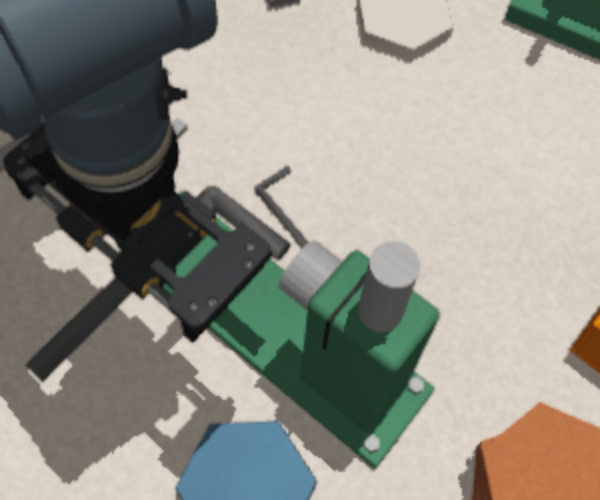

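View pics/wrist5.png

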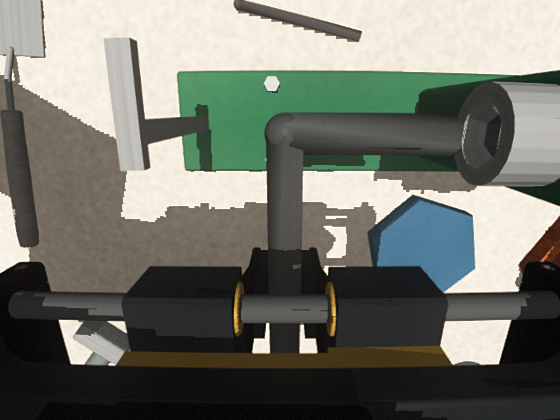

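Call:
{"name": "step_arm", "arguments": {
  "slide": [
    [0, 0, 2.5],
    [0, 5, 0],
    [0, 6, 0],
    [0, 6, 0],
    [0, 5, 0],
    [0, 3, 0],
    [0, 0, 0],
    [0, 0, 0]
  ],
  "twist": [0, 0, 0, 0, 0, 0, 0, 0]
}}

```text
time: 9.43
position: [0.5873, -0.0196, 0.1679]
tool_rot: [0.697, 0.717, -0.0, -0.0]
ft_force: [-0.5, 0.2, -5.0]
grip_width: 0.0169
```

Call:
{"name": "step_arm", "arguments": {
  "slide": [
    [0, 3, 0],
    [0, 3, 0],
    [0, 3, 0],
    [0, 0, 0],
    [0, 0, 0]
  ],
  "twist": [0, 0, 0, 0, 0]
}}

```text
time: 9.85
position: [0.5965, -0.0194, 0.1681]
tool_rot: [0.697, 0.717, 0.0, 0.0]
ft_force: [0.5, 0.4, -3.8]
grip_width: 0.0169
```

Run:
```python
from rig import robot
from meas import *
o=robot.get_obs(); print(o["time"],o["position"],o["ft_force"],o["moment"],o["grip_width"],o["tool_rot"])
c=robot.camera("wrist"); np.savez(f"pics/wrist6.npz",**c)
cv2.imwrite(f"pics/wrist6.png",c["color"])
```

```text
9.85 [ 0.59649871 -0.01943972  0.16808586] [ 0.48731974  0.43491013 -3.81999537] [-0.11391541  0.08397429  0.00407477] 0.016946333978321335 [6.96610855e-01 7.17449164e-01 4.90572371e-05 1.08232215e-04]
```

View pics/wrist6.png

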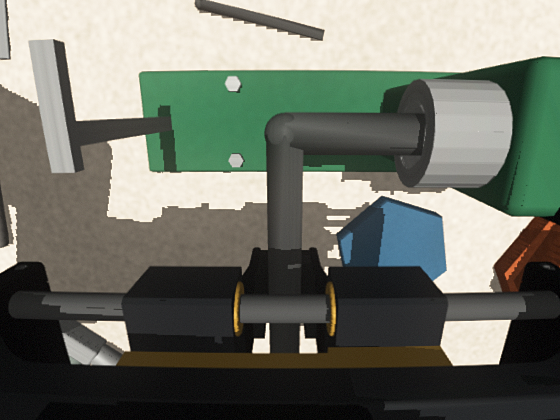

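Call:
{"name": "step_arm", "arguments": {
  "slide": [
    [0, 2, 0],
    [0, 2, 0],
    [0, 1.5, 0],
    [0, 1, 0],
    [0, 0, 0],
    [0, 0, 0]
  ],
  "twist": [0, 0, 0, 0, 0, 0]
}}

```text
time: 10.4
position: [0.6028, -0.0192, 0.168]
tool_rot: [0.697, 0.717, -0.0, -0.0]
ft_force: [0.2, -0.0, -4.2]
grip_width: 0.0171
```

Call:
{"name": "step_arm", "arguments": {
  "slide": [
    [0, 1, 0],
    [0, 1, 0],
    [0, 0, 0],
    [0, 0, 0]
  ],
  "twist": [0, 0, 0, 0]
}}

```text
time: 10.73
position: [0.6048, -0.0192, 0.1681]
tool_rot: [0.697, 0.717, 0.0, 0.0]
ft_force: [0.0, 0.3, -4.3]
grip_width: 0.0169
```

Call:
{"name": "step_arm", "arguments": {
  "slide": [
    [0, 1, 0],
    [0, 0.5, 0],
    [0, 0, 0],
    [0, 0, 0]
  ],
  "twist": [0, 0, 0, 0]
}}

```text
time: 11.07
position: [0.6063, -0.0191, 0.1681]
tool_rot: [0.697, 0.717, -0.0, 0.0]
ft_force: [-0.0, -0.3, -3.5]
grip_width: 0.0169
```

Run:
```python
from rig import robot
from meas import *
o=robot.get_obs(); print(o["time"],o["position"],o["ft_force"],o["moment"],o["grip_width"],o["tool_rot"])
c=robot.camera("wrist"); np.savez(f"pics/wrist7.npz",**c)
cv2.imwrite(f"pics/wrist7.png",cv2.resize(c["color"][50:270,220:520],None,fx=2.5,fy=2.5))
P=cloud(c);D=c["depth"];v,u=np.mgrid[:420,:560]
k=(D>0)&(P[...,0]>.63)&(P[...,0]<.66)&(P[...,2]>.182)&(P[...,2]<.2)&(P[...,1]>.03)&(P[...,1]<.08)
print("head front x",np.percentile(P[k][:,0],[1,5,50]))
k=(D>0)&(abs(P[...,1]-.02)<.03)&(P[...,2]>.168)&(P[...,2]<.185)&(P[...,0]<.63)&(P[...,0]>.57)
s=P[k];print("long arm x",np.percentile(s[:,0],[1,99]))
```

```text
11.0667 [ 0.60629023 -0.01912804  0.16805464] [-0.03839706 -0.27369552 -3.47869416] [-0.13787508  0.06721835  0.01769774] 0.01686369681263259 [ 6.96620690e-01  7.17439624e-01 -4.92342091e-06  1.87804860e-05]
head front x [0.64913152 0.64946099 0.65378288]
long arm x [0.58891692 0.62650616]
```

View pics/wrist7.png

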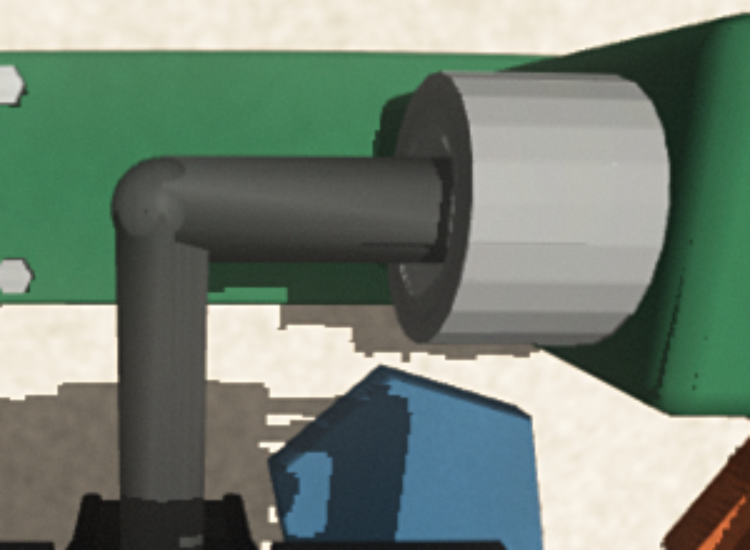

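Call:
{"name": "step_arm", "arguments": {
  "slide": [
    [0, 0.7, 0],
    [0, 0.7, 0],
    [0, 0, 0],
    [0, 0, 0]
  ],
  "twist": [0, 0, 0, 0]
}}

```text
time: 11.45
position: [0.6072, -0.0191, 0.1679]
tool_rot: [0.697, 0.718, -0.0, -0.0]
ft_force: [-1.0, 0.1, -3.6]
grip_width: 0.0168
```

Call:
{"name": "step_arm", "arguments": {
  "slide": [
    [0, 0.7, 0],
    [0, 0.5, 0],
    [0, 0, 0],
    [0, 0, 0]
  ],
  "twist": [0, 0, 0, 0]
}}

```text
time: 11.78
position: [0.6075, -0.0193, 0.1677]
tool_rot: [0.696, 0.718, -0.001, -0.001]
ft_force: [-4.0, -1.5, -2.7]
grip_width: 0.0168
```

Call:
{"name": "step_arm", "arguments": {
  "slide": [
    [0, 1, 0],
    [0, 0, 0],
    [0, 0, 0]
  ],
  "twist": [0, 0, 0]
}}

```text
time: 12.03
position: [0.6077, -0.0194, 0.1676]
tool_rot: [0.696, 0.718, -0.002, -0.002]
ft_force: [-5.7, -2.9, -2.0]
grip_width: 0.0171
```

Call:
{"name": "step_arm", "arguments": {
  "slide": [
    [0, -1, 0],
    [0, 0, 0]
  ],
  "twist": [0, 0]
}}

```text
time: 12.2
position: [0.6075, -0.0193, 0.1678]
tool_rot: [0.696, 0.718, -0.001, -0.001]
ft_force: [-4.6, -2.0, -2.2]
grip_width: 0.0168
```

Call:
{"name": "step_arm", "arguments": {
  "slide": [
    [0, 0, 0],
    [0, 0, 0],
    [0, 0, 0],
    [0, 0, 0],
    [0, 0, 0],
    [0, 0, 0],
    [0, 0, 0]
  ],
  "twist": [0, 0, 0, 0, 0, 0, 0],
  "jaw": 50
}}

```text
time: 12.78
position: [0.6092, -0.019, 0.1683]
tool_rot: [0.697, 0.717, 0.0, 0.0]
ft_force: [-0.1, -0.5, -0.7]
grip_width: 0.0483
```

Run:
```python
from rig import robot
from meas import *
o=robot.get_obs(); print(o["time"],o["position"],o["ft_force"],o["moment"],o["grip_width"],o["tool_rot"])
for n in ["scene","wrist"]:
    c=robot.camera(n); np.savez(f"pics/{n}8.npz",**c)
    cv2.imwrite(f"pics/{n}8.png",c["color"] if n=="wrist" else cv2.resize(c["color"][150:400,150:450],None,fx=2,fy=2))
```

```text
12.7833 [ 0.6091877  -0.01898662  0.16825798] [-0.1288925  -0.46138882 -0.68733525] [-0.05882493  0.06817129 -0.02385845] 0.04834367614130493 [6.96631297e-01 7.17429206e-01 2.79394916e-04 3.03477342e-04]
```

View pics/wrist8.png

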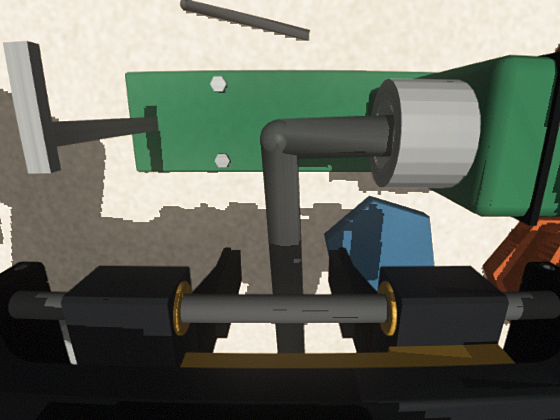

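View pics/scene8.png

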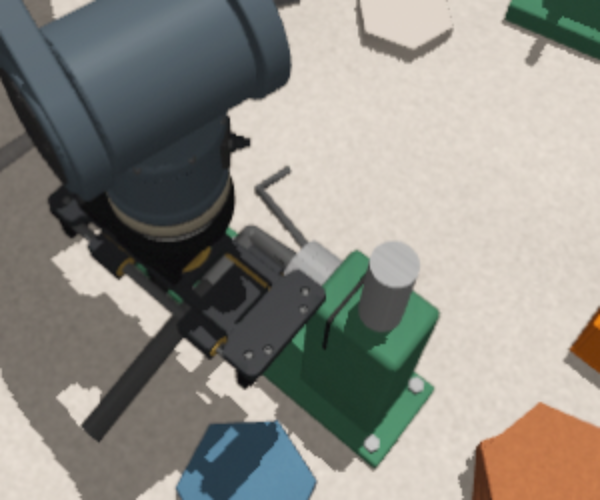

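Call:
{"name": "step_arm", "arguments": {
  "slide": [
    [0, 0, -8],
    [0, 0, -14],
    [0, 0, -16],
    [0, 0, -14],
    [0, 0, -8],
    [0, 0, 0],
    [0, 0, 0]
  ],
  "twist": [0, 0, 0, 0, 0, 0, 0]
}}

```text
time: 13.47
position: [0.6089, -0.0191, 0.2285]
tool_rot: [0.697, 0.717, 0.0, 0.0]
ft_force: [0.6, 0.3, -0.0]
grip_width: 0.0501
```

Run:
```python
from rig import robot
from meas import *
o=robot.get_obs(); print(o["time"],o["position"],o["ft_force"],o["grip_width"],o["tool_rot"])
for n in ["scene","wrist"]:
    c=robot.camera(n); np.savez(f"pics/{n}9.npz",**c)
    P=cloud(c);D=c["depth"];I=c["color"].astype(int)
    cv2.imwrite(f"pics/{n}9.png",c["color"] if n=="wrist" else cv2.resize(c["color"][150:400,150:450],None,fx=2,fy=2))
    print(n)
    for y in np.arange(-.13,.05,.01):
        k=(D>0)&(abs(P[...,1]-y)<.004)&(P[...,2]>.12)&(P[...,2]<.19)&(P[...,0]>.57)&(P[...,0]<.64)
        s=P[k]
        if len(s)>5: print(y.round(3),len(s),np.percentile(s[:,0],[2,98]).round(4),s[:,0].mean().round(4),np.percentile(s[:,2],[50,95]).round(4))
    b=(I[...,0]-I[...,2]>40)&(D>0)&(P[...,0]<.8)&(P[...,0]>.5)
    s=P[b]; print("blue",len(s),s.min(0).round(3),s.max(0).round(3))
```

```text
13.4667 [ 0.60894964 -0.01905506  0.22851548] [ 0.62701331  0.33750647 -0.03276152] 0.050070835147470114 [6.96625037e-01 7.17435208e-01 2.71212563e-04 4.54207733e-04]
scene
-0.13 75 [0.6127 0.6284] 0.6217 [0.1537 0.1569]
-0.12 75 [0.6111 0.6278] 0.621 [0.1548 0.1578]
-0.11 71 [0.6109 0.6271] 0.6207 [0.1551 0.1579]
-0.1 75 [0.6106 0.6271] 0.6202 [0.1559 0.1596]
-0.09 75 [0.6094 0.6261] 0.6192 [0.1573 0.1599]
-0.08 70 [0.6087 0.6254] 0.6182 [0.1577 0.1612]
-0.07 69 [0.6068 0.6231] 0.6167 [0.1594 0.1622]
-0.06 68 [0.6058 0.6224] 0.6159 [0.1602 0.1623]
-0.05 66 [0.6054 0.6217] 0.615 [0.1612 0.1642]
-0.04 65 [0.6047 0.6206] 0.614 [0.1619 0.1646]
-0.03 47 [0.6041 0.6201] 0.6141 [0.1618 0.1655]
blue 2078 [ 0.668 -0.124  0.017] [ 0.764 -0.015  0.026]
wrist
-0.13 44 [0.6113 0.6279] 0.6205 [0.1511 0.1533]
-0.12 139 [0.6103 0.6262] 0.6182 [0.1533 0.1555]
-0.11 153 [0.6099 0.6256] 0.6182 [0.1542 0.1564]
-0.1 146 [0.6089 0.6243] 0.617 [0.1549 0.157 ]
-0.07 46 [0.6064 0.6219] 0.6139 [0.1572 0.1593]
-0.06 195 [0.6055 0.6215] 0.6135 [0.1587 0.1608]
-0.05 208 [0.6045 0.6213] 0.6127 [0.1596 0.1617]
-0.04 215 [0.6042 0.6197] 0.612 [0.1606 0.1627]
-0.03 228 [0.6033 0.6195] 0.6112 [0.1613 0.1637]
-0.02 236 [0.6024 0.618 ] 0.6102 [0.1623 0.1645]
-0.01 255 [0.6016 0.6178] 0.6095 [0.1631 0.1658]
-0.0 266 [0.6007 0.6164] 0.6086 [0.1641 0.1663]
0.01 285 [0.5998 0.6161] 0.6078 [0.1649 0.1672]
0.02 299 [0.599  0.6149] 0.607 [0.1658 0.1681]
0.03 311 [0.5982 0.6146] 0.6062 [0.1668 0.169 ]
0.04 346 [0.5974 0.6172] 0.6058 [0.1676 0.1699]
blue 3598 [ 0.668 -0.126  0.017] [ 0.763 -0.015  0.022]
```

View pics/wrist9.png

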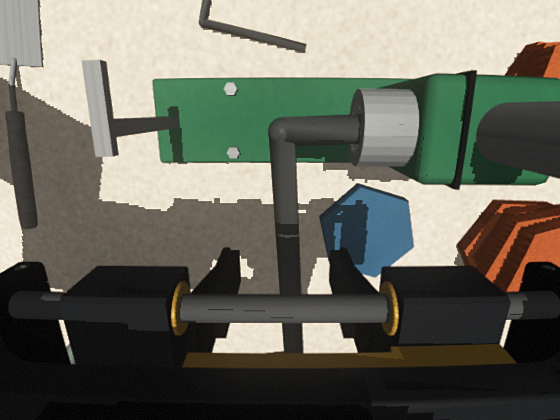

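View pics/scene9.png

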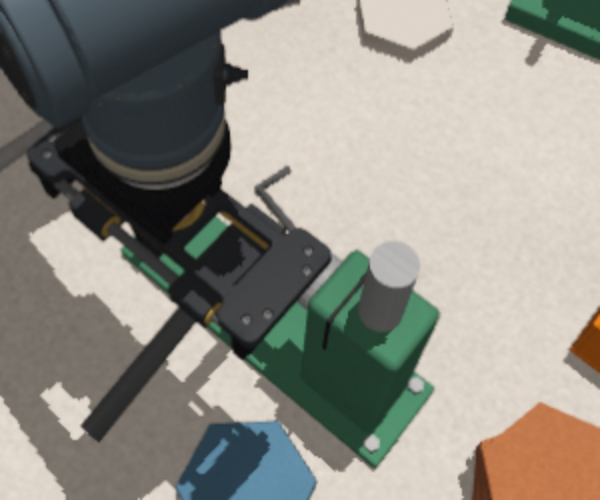

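Call:
{"name": "step_arm", "arguments": {
  "slide": [
    [-6, 1, 0],
    [-12, 1, 0],
    [-12, 1, 0],
    [-8, 0.8, 0],
    [-3, 0, 0],
    [0, 0, 0],
    [0, 0, 0],
    [0, 0, 0]
  ],
  "twist": [0, 0, 0, 0, 0, 0, 0, 0],
  "jaw": 0,
  "force": 20
}}

```text
time: 14.23
position: [0.6137, -0.0597, 0.228]
tool_rot: [0.697, 0.717, -0.0, -0.0]
ft_force: [0.5, 0.0, 1.2]
grip_width: 0.005
```

Call:
{"name": "step_arm", "arguments": {
  "slide": [
    [0, 0, 6],
    [0, 0, 10],
    [0, 0, 10],
    [0, 0, 8],
    [0, 0, 6],
    [0, 0, 4],
    [0, 0, 0],
    [0, 0, 0]
  ],
  "twist": [0, 0, 0, 0, 0, 0, 0, 0]
}}

```text
time: 14.9
position: [0.6138, -0.0599, 0.1837]
tool_rot: [0.697, 0.717, -0.0, -0.0]
ft_force: [-0.2, 0.2, 0.1]
grip_width: 0.0006
```

Run:
```python
from rig import robot
from meas import *
o=robot.get_obs(); print(o["time"],o["position"],o["ft_force"],o["grip_width"],o["tool_rot"])
for n in ["scene","wrist"]:
    c=robot.camera(n); np.savez(f"pics/{n}10.npz",**c)
    cv2.imwrite(f"pics/{n}10.png",c["color"] if n=="wrist" else cv2.resize(c["color"][150:400,150:450],None,fx=2,fy=2))
```

```text
14.9 [ 0.61382769 -0.05987321  0.18369539] [-0.23232379  0.22339504  0.10649428] 0.0005801968431091886 [ 6.96612512e-01  7.17447516e-01 -1.20919199e-04 -2.35345951e-04]
```

View pics/wrist10.png

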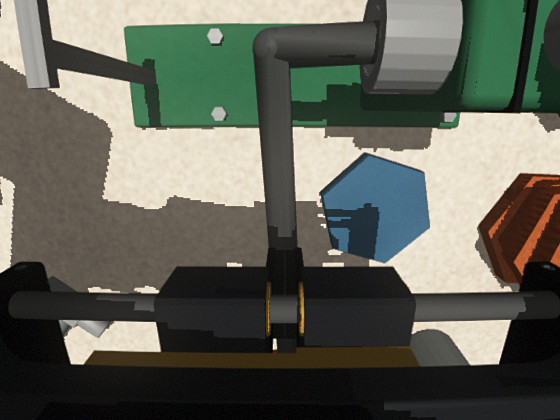

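View pics/scene10.png

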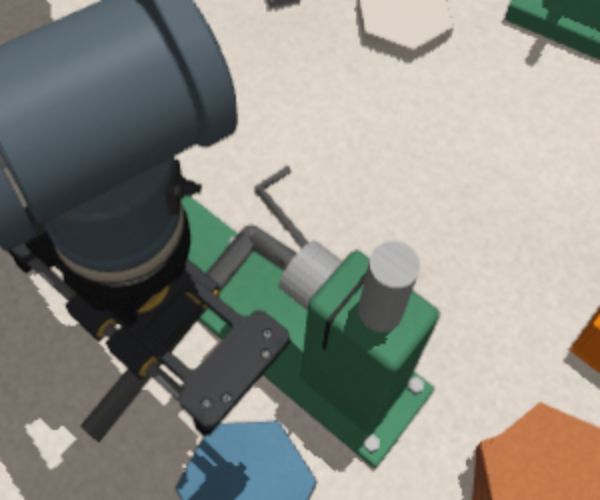

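Call:
{"name": "step_arm", "arguments": {
  "slide": [
    [0, 0, 4],
    [0, 0, 4],
    [0, 0, 4],
    [0, 0, 4],
    [0, 0, 4],
    [0, 0, 4],
    [0, 0, 0]
  ],
  "twist": [0, 0, 0, 0, 0, 0, 0]
}}

```text
time: 15.58
position: [0.6142, -0.0594, 0.1597]
tool_rot: [0.697, 0.717, 0.001, 0.0]
ft_force: [2.5, 2.7, 3.2]
grip_width: -0.0001
```

Call:
{"name": "step_arm", "arguments": {
  "slide": [
    [0, 0, 4],
    [0, 0, 4],
    [0, 0, 4],
    [0, 0, 4],
    [0, 0, 4],
    [0, 0, 0]
  ],
  "twist": [0, 0, 0, 0, 0, 0]
}}

```text
time: 16.08
position: [0.6133, -0.0599, 0.1396]
tool_rot: [0.697, 0.718, -0.0, -0.0]
ft_force: [-0.4, 1.3, 3.8]
grip_width: 0.0004
```

Run:
```python
from rig import robot
from meas import *
o=robot.get_obs(); print(o["time"],o["position"],o["ft_force"],o["moment"],o["grip_width"])
for n in ["wrist"]:
    c=robot.camera(n); np.savez(f"pics/{n}11.npz",**c)
    cv2.imwrite(f"pics/{n}11.png",c["color"] if n=="wrist" else cv2.resize(c["color"][150:400,150:450],None,fx=2,fy=2))
```

```text
16.0833 [ 0.61334516 -0.05992822  0.13955979] [-0.44760092  1.3055559   3.77713379] [ 0.09387915 -0.04733016 -0.0404753 ] 0.0003500357236709147
```

View pics/wrist11.png

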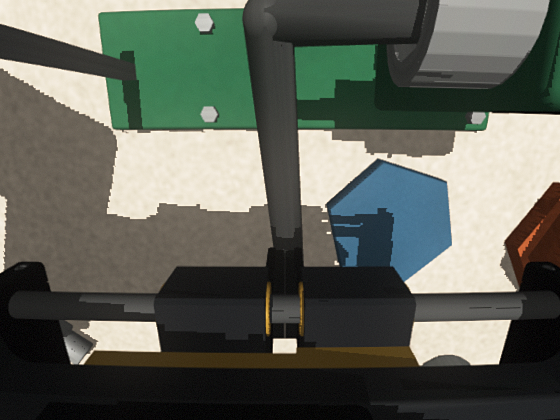

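Call:
{"name": "step_arm", "arguments": {
  "slide": [
    [0, 0, 4],
    [0, 0, 4],
    [0, 0, 4],
    [0, 0, 4],
    [0, 0, 4],
    [0, 0, 4],
    [0, 0, 0]
  ],
  "twist": [0, 0, 0, 0, 0, 0, 0]
}}

```text
time: 16.72
position: [0.6133, -0.0601, 0.1155]
tool_rot: [0.697, 0.717, -0.001, -0.0]
ft_force: [0.3, -0.1, 3.0]
grip_width: 0.0003
```

Call:
{"name": "step_arm", "arguments": {
  "slide": [
    [0, 0, 3],
    [0, 0, 3],
    [0, 0, 2],
    [0, 0, 2],
    [0, 0, 0],
    [0, 0, 0]
  ],
  "twist": [0, 0, 0, 0, 0, 0]
}}

```text
time: 17.22
position: [0.6151, -0.0608, 0.1076]
tool_rot: [0.697, 0.717, 0.0, 0.002]
ft_force: [0.1, -1.0, 9.9]
grip_width: 0.0001
```

Run:
```python
from rig import robot
from meas import *
o=robot.get_obs(); print(o["time"],o["position"],o["ft_force"],o["moment"],o["grip_width"])
for n in ["wrist","scene"]:
    c=robot.camera(n); np.savez(f"pics/{n}12.npz",**c)
    cv2.imwrite(f"pics/{n}12.png",c["color"] if n=="wrist" else cv2.resize(c["color"][150:400,150:450],None,fx=2,fy=2))
```

```text
17.2167 [ 0.61508867 -0.06077083  0.10755361] [ 0.07140973 -0.96940509  9.90051176] [-0.09853439  0.04921499  0.00473194] 0.00010407158566066077
```

View pics/wrist12.png

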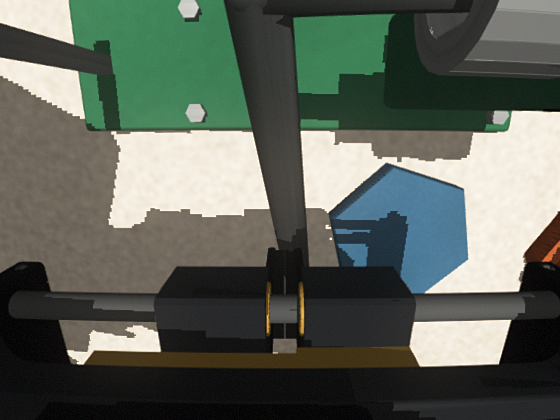

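View pics/scene12.png

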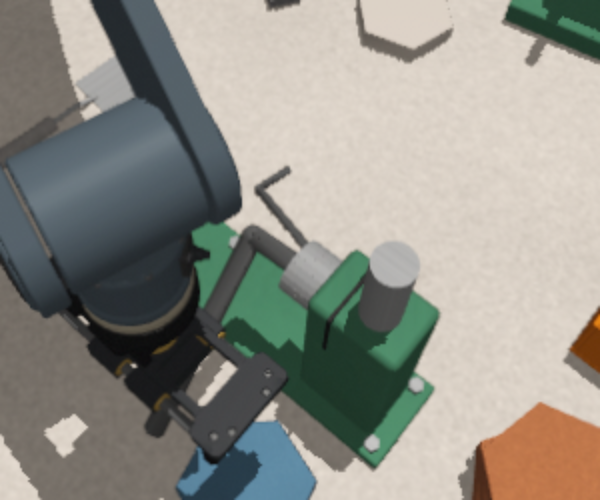

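Call:
{"name": "step_arm", "arguments": {
  "slide": [
    [0, 0, 2],
    [0, 0, 2],
    [0, 0, 0],
    [0, 0, 0]
  ],
  "twist": [0, 0, 0, 0]
}}

```text
time: 17.65
position: [0.6154, -0.061, 0.104]
tool_rot: [0.697, 0.718, 0.001, 0.002]
ft_force: [-0.5, -1.7, 11.0]
grip_width: 0.0009
```

Call:
{"name": "step_arm", "arguments": {
  "slide": [
    [0, 0, 2],
    [0, 0, 1],
    [0, 0, 0],
    [0, 0, 0]
  ],
  "twist": [0, 0, 0, 0]
}}

```text
time: 17.98
position: [0.6161, -0.0611, 0.1019]
tool_rot: [0.697, 0.717, 0.001, 0.003]
ft_force: [-1.4, -0.6, 15.1]
grip_width: 0.0003
```

Call:
{"name": "step_arm", "arguments": {
  "slide": [
    [0, 0, 1.5],
    [0, 0, 1.5],
    [0, 0, 0],
    [0, 0, 0]
  ],
  "twist": [0, 0, 0, 0]
}}

```text
time: 18.32
position: [0.6163, -0.0614, 0.0989]
tool_rot: [0.697, 0.718, 0.001, 0.003]
ft_force: [-1.4, -2.5, 14.6]
grip_width: 0.0002
```

Run:
```python
from rig import robot
from meas import *
o=robot.get_obs(); print(o["time"],o["position"],o["ft_force"],o["moment"],o["tool_rot"])
for n in ["wrist","scene"]:
    c=robot.camera(n); np.savez(f"pics/{n}13.npz",**c)
    cv2.imwrite(f"pics/{n}13.png",c["color"] if n=="wrist" else cv2.resize(c["color"][150:400,150:450],None,fx=2,fy=2))
    P=cloud(c);D=c["depth"]
    print(n)
    for y in np.arange(-.13,.04,.01):
        k=(D>0)&(abs(P[...,1]-y)<.004)&(P[...,2]>.03)&(P[...,2]<.18)&(P[...,0]>.57)&(P[...,0]<.66)
        s=P[k]
        if len(s)>5: print(y.round(3),len(s),np.percentile(s[:,0],[2,98]).round(4),np.percentile(s[:,2],[50,95]).round(4))
```

```text
18.3167 [ 0.61626124 -0.06139356  0.09894212] [-1.43610721 -2.4659843  14.55252207] [-0.25423291  0.08569882 -0.04396942] [0.69652616 0.71752331 0.00105616 0.00324037]
wrist
-0.07 263 [0.6112 0.633 ] [0.1289 0.1359]
-0.06 222 [0.6108 0.6325] [0.1288 0.1449]
-0.05 1647 [0.6078 0.6279] [0.101  0.1237]
-0.04 6140 [0.5724 0.6455] [0.1764 0.1796]
-0.03 8944 [0.5722 0.6582] [0.173  0.1742]
-0.02 6937 [0.5855 0.6466] [0.1658 0.1733]
-0.01 602 [0.6066 0.6233] [0.1143 0.1189]
-0.0 790 [0.6049 0.6218] [0.1228 0.1273]
0.01 1057 [0.6033 0.6201] [0.1313 0.136 ]
0.02 1435 [0.6016 0.6184] [0.1399 0.1446]
0.03 2918 [0.6    0.6591] [0.1503 0.1749]
scene
-0.1 116 [0.5864 0.6507] [0.1731 0.1766]
-0.09 352 [0.5725 0.6575] [0.174  0.1765]
-0.08 31 [0.6132 0.6508] [0.0526 0.1666]
-0.07 81 [0.6277 0.6498] [0.1749 0.1769]
-0.06 83 [0.629  0.6494] [0.1744 0.1768]
-0.05 84 [0.6292 0.6491] [0.1742 0.1766]
-0.04 43 [0.6292 0.6488] [0.1741 0.178 ]
-0.03 53 [0.6261 0.657 ] [0.1754 0.1769]
-0.02 21 [0.6257 0.6482] [0.1746 0.1775]
-0.01 22 [0.6079 0.6225] [0.1178 0.1206]
-0.0 70 [0.6055 0.6223] [0.1233 0.1293]
0.01 69 [0.6042 0.6213] [0.1318 0.1371]
0.02 68 [0.6032 0.6191] [0.1409 0.147 ]
0.03 82 [0.6014 0.6562] [0.1495 0.1704]
```

View pics/wrist13.png

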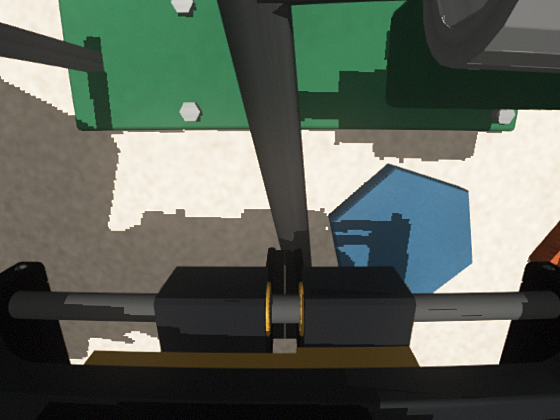

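View pics/scene13.png

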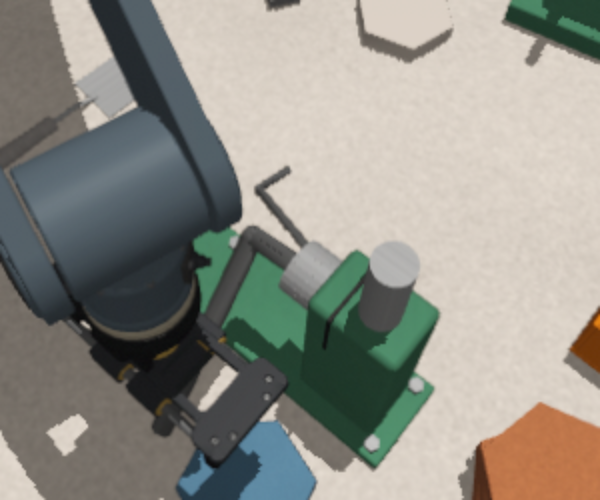

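Call:
{"name": "step_arm", "arguments": {
  "slide": [
    [0, 0, 1.5],
    [0, 0, 1.5],
    [0, 0, 0],
    [0, 0, 0]
  ],
  "twist": [0, 0, 0, 0]
}}

```text
time: 18.75
position: [0.6166, -0.0615, 0.0964]
tool_rot: [0.697, 0.717, 0.001, 0.004]
ft_force: [-0.8, -2.1, 15.9]
grip_width: 0.0002
```

Call:
{"name": "step_arm", "arguments": {
  "slide": [
    [0, 0, 1.5],
    [0, 0, 0],
    [0, 0, 0]
  ],
  "twist": [0, 0, 0]
}}

```text
time: 19.0
position: [0.6169, -0.0617, 0.0952]
tool_rot: [0.697, 0.718, 0.001, 0.004]
ft_force: [-1.1, -2.7, 16.8]
grip_width: 0.0002
```

Run:
```python
from rig import robot
from meas import *
o=robot.get_obs(); print(o["time"],o["position"],o["ft_force"],o["moment"],o["tool_rot"])
ims=[]
for n in ["scene9","scene13"]:
    c=dict(np.load(f"pics/{n}.npz")); ims.append(c["color"])
c=robot.camera("scene"); np.savez("pics/scene14.npz",**c); ims.append(c["color"])
cv2.imwrite("pics/z14.png",np.hstack([cv2.resize(i[215:335,265:350],None,fx=3,fy=3,interpolation=cv2.INTER_CUBIC) for i in ims]))
c=robot.camera("wrist"); np.savez("pics/wrist14.npz",**c)
for n in ["wrist11","wrist12","wrist13","wrist14"]:
    c=dict(np.load(f"pics/{n}.npz")); P=cloud(c);D=c["depth"]; L=[]
    for y in np.arange(-.02,.03,.005):
        k=(D>0)&(abs(P[...,1]-y)<.002)&(P[...,2]>.07)&(P[...,2]<.16)&(P[...,0]>.59)&(P[...,0]<.64)
        s=P[k]
        if len(s)>20: L.append((y,(np.percentile(s[:,0],2)+np.percentile(s[:,0],98))/2,np.percentile(s[:,2],90)))
    L=np.array(L); f=np.polyfit(L[:,0],L[:,2],1); g=np.polyfit(L[:,0],L[:,1],1); print(n,"slope deg",np.degrees(np.arctan(f[0])).round(2),"top z at y=-.05",np.polyval(f,-.05).round(4),"z at 0.02",np.polyval(f,.02).round(4),"x at -.05",np.polyval(g,-.05).round(4),"x at .05",np.polyval(g,.05).round(4))
```

```text
19.0 [ 0.61685462 -0.06165472  0.09519182] [-1.13722969 -2.67212149 16.80163731] [-0.25378499  0.11631551  0.05236594] [0.6965428  0.71750296 0.00138753 0.00396278]
wrist11 slope deg 25.81 top z at y=-.05 0.1208 z at 0.02 0.1547 x at -.05 0.6149 x at .05 0.6047
wrist12 slope deg 38.08 top z at y=-.05 0.0904 z at 0.02 0.1452 x at -.05 0.6197 x at .05 0.6046
wrist13 slope deg 40.55 top z at y=-.05 0.0828 z at 0.02 0.1427 x at -.05 0.6218 x at .05 0.6049
wrist14 slope deg 41.39 top z at y=-.05 0.0799 z at 0.02 0.1416 x at -.05 0.6229 x at .05 0.6049
```

View pics/z14.png

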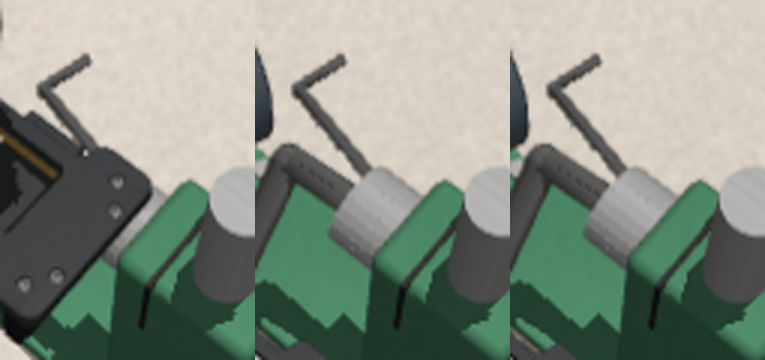

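Call:
{"name": "step_arm", "arguments": {
  "slide": [
    [0, 0, -2],
    [0, 0, -3],
    [0, 0, -5],
    [0, 0, -8],
    [0, 0, -14],
    [0, 0, -20],
    [0, 0, -25],
    [0, 0, -25],
    [0, 0, -25],
    [0, 0, -20],
    [0, 0, -10],
    [0, 0, 0]
  ],
  "twist": [0, 0, 0, 0, 0, 0, 0, 0, 0, 0, 0, 0]
}}

```text
time: 20.1
position: [0.615, -0.06, 0.2508]
tool_rot: [0.697, 0.717, 0.001, 0.002]
ft_force: [-0.1, -0.3, -0.5]
grip_width: 0.0008
```

Call:
{"name": "step_arm", "arguments": {
  "slide": [
    [-5, -10, 0],
    [-10, -20, 0],
    [-10, -25, 0],
    [-10, -25, 0],
    [-10, -25, 0],
    [-10, -25, 0],
    [-5, -15, 0],
    [0, -5, 0],
    [0, 0, 0],
    [0, 0, 0]
  ],
  "twist": [0, 0, 0, 0, 0, 0, 0, 0, 0, 0]
}}

```text
time: 20.93
position: [0.4655, -0.1241, 0.2478]
tool_rot: [0.697, 0.717, 0.0, -0.001]
ft_force: [0.2, 0.5, 0.2]
grip_width: 0.0003
```

Run:
```python
from rig import robot
from meas import *
o=robot.get_obs(); print(o["time"],o["position"],o["ft_force"],o["moment"],o["tool_rot"])
for n in ["scene","top","wrist"]:
    c=robot.camera(n); np.savez(f"pics/{n}15.npz",**c)
    cv2.imwrite(f"pics/{n}15.png",c["color"] if n!="scene" else cv2.resize(c["color"][150:400,150:450],None,fx=2,fy=2))
    P=cloud(c);D=c["depth"]; L=[]
    for y in np.arange(-.07,.035,.005):
        k=(D>0)&(abs(P[...,1]-y)<.002)&(P[...,2]>.04)&(P[...,2]<.16)&(P[...,0]>.59)&(P[...,0]<.645)
        s=P[k]
        if len(s)>4: L.append((y,(np.percentile(s[:,0],2)+np.percentile(s[:,0],98))/2,np.percentile(s[:,2],90)))
    L=np.array(L)
    if len(L)<4: continue
    f=np.polyfit(L[:,0],L[:,2],1); g=np.polyfit(L[:,0],L[:,1],1); print(n,len(L),"slope deg",np.degrees(np.arctan(f[0])).round(2),"top z at y=-.05",np.polyval(f,-.05).round(4),"z at 0.02",np.polyval(f,.02).round(4),"x at -.05",np.polyval(g,-.05).round(4),"x at .05",np.polyval(g,.05).round(4))
```

```text
20.9333 [ 0.46554787 -0.12411576  0.2478364 ] [0.24096768 0.4652496  0.22653135] [-0.10005656  0.05033446 -0.02915796] [ 6.96806971e-01  7.17258477e-01  4.35271719e-06 -5.67711978e-04]
scene 21 slope deg 37.55 top z at y=-.05 0.0937 z at 0.02 0.1475 x at -.05 0.6179 x at .05 0.6057
top 21 slope deg 38.34 top z at y=-.05 0.0932 z at 0.02 0.1485 x at -.05 0.6164 x at .05 0.604
wrist 21 slope deg 37.9 top z at y=-.05 0.0915 z at 0.02 0.146 x at -.05 0.6159 x at .05 0.6034
```

View pics/scene15.png

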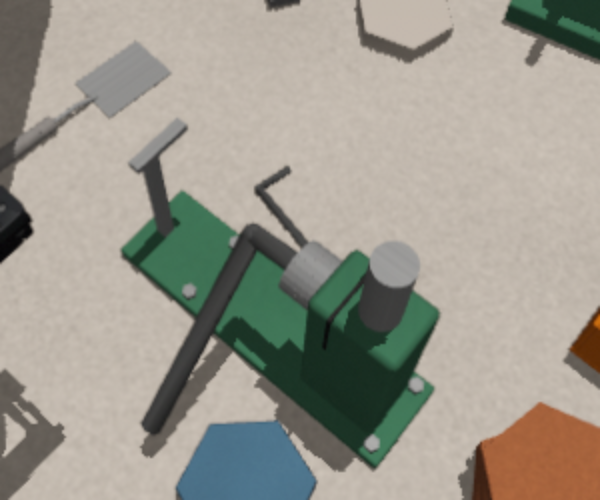

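View pics/wrist15.png

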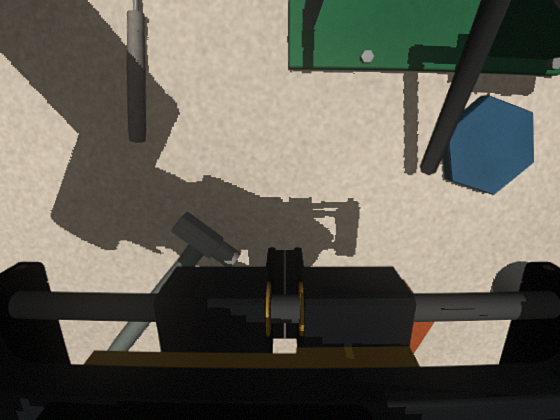

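View pics/top15.png

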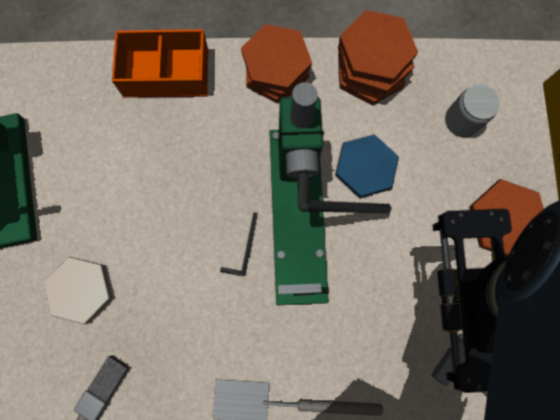

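Run:
```python
from rig import robot
print(robot.hand_in()); print(robot.get_obs()["time"])
```

```text
the job is handed in; nothing more can be done
None
the job is handed in; nothing more can be done
```

The job is done and handed in. The hex key's short arm is in the screw, the screw was pushed to its stop, and the key was left there. The arm's clock read about 21 s of the 51 s allowed.

**What I did:**
- I gripped the long arm 75 mm from the bend, drew the key out about 45 mm, lifted it and turned it 90° in hand.
- I pushed the short arm in until it touched the bottom, at about 4–6 N. The bend was then about 45 mm in front of the mouth, by the cameras.
- I let go and pressed the long arm down about 105 mm out with the closed fingers, then lifted away and moved clear.

**Last checks:**
- **Stop reached:** the push took 3–4 N while the screw turned. It reached 10 N at a slope of 38° and 17 N at the end, so I take it the screw is against its stop. I had no direct reading of the screw angle.
- **Key position:** after I let go, the cameras put the arm's slope at 37.5–38.3°. The bend is still about 45 mm in front of the mouth, so the short arm is fully in.
- **Touching nothing:** the force readings were near zero with the arm clear of everything, and the pictures show nothing else moved.

**One disagreement:** the top of the long arm at 105 mm out rests about 76 mm below the screw axis, against the 85 mm quoted. Under my full push it was about 89 mm below with a slope of 41°. I put the difference down to the key tilting in its play.

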